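# Test two faces of a relay module on an indexing jig

### The job

The relay module sits in a turntable on a sliding carriage. Push the module along the slide so that its copper face presses firmly (about 10 N) against the sprung contact bar, hold it there for a second and let it slide back; then swing the turntable by its red peg a quarter turn anticlockwise (seen from above), until it clicks into the next detent, and press the yellow face against the bar in the same way. Do not ram the bar against its end stop (stay below 25 N on it), leave the tin, the amber pot and the remote where they are, and finish with the carriage slid back, the module level in its nest and the yellow face still towards the bar.

Things in the scene. Friction and masses are not known exactly. Their poses are not given: they have to be found in the camera images.
- jig: Fixed jig: plywood base 320 x 150 x 8 mm with two rails and, at its +x end, a bent bracket (upright at x = 138 to 142 mm, 78 mm high) that carries the contact bar. Origin on the desk, under the turntable's axis when the carriage is fully back. +x is the slide direction, from turntable to bar; +z up.
- bar: Sprung contact bar, white with brass strip, 36 mm wide (y), 16 high, 12 thick. Origin: centre of its contact face, 60 mm above the desk, at x = 75 mm in the jig's frame at rest. Pushed along the jig's +x it gives 2.5 mm: 3 N to start, then 7 N per mm, 20 N at the end stop, where it is rigid. A press counts from 6 N of module on bar for 0.3 s; about 10 N is right.
- carriage (a joint): Slide of the grey turntable carriage, m: 0 = fully back, grows towards the bar, at most 0.048. A light spring (2 N when back, 4 N at the far end) returns it when let go. From fully back the copper face has 25 mm to go to the bar, the yellow face 35 mm, give or take 1.5 mm of play of the module in its nest.
- turntable (a joint): Turn of the turntable, rad, anticlockwise from above: 0 at the start (detent, copper face to the bar), 1.571 at the next detent (yellow face to the bar), at most 2.05. A sprung roller clicks between bumps on the rim: about 3 N at the peg to leave, enter or pass a detent; it pulls in within 0.08 rad. In between it turns freely and stays as left. Index with the carriage fully back.
- axis (a point): Turntable's axis, at the top of its steel disc (32 mm above the desk, 152 mm in diameter); travels with the carriage. Eight black stops, two at each module corner, reach to 44 mm above the desk. The roller's block, 40 x 34 mm and up to 33 mm high, stands 82 to 116 mm from the axis on the jig's -y side.
- peg_top (a point): Top centre of the upright red peg, 12 mm in diameter, on the turntable, 105 mm from the axis; top 84 mm above the desk, free down to 31 mm. Seen from the axis it stands 135 deg anticlockwise from the jig's +x at the start, 225 deg after the quarter turn: it sweeps the side opposite to the bar. Push it from the side or straddle it with open fingers from above.
- module: Workpiece, loose in its nest: black block 100 x 80 x 45 mm (x, y, z), 0.3 to 0.54 kg, parts on top up to 16 mm higher. Origin: centre of its underside, 32 mm above the desk. Copper strip on its +x face (starts to the bar), yellow on its -y face. Push the face away from the bar 46 to 75 mm above the desk, in line with the axis, or the turntable may swing.
- tin: Bystander: yellow and red food tin, 100 mm in diameter, 125 mm high, origin under its centre. Leave alone.
- solder_pot: Bystander: low amber pot, 60 mm in diameter, 32 mm high, origin under its centre. Leave alone.
- remote: Bystander: black key-fob remote, 62 x 36 x 13 mm, origin under its centre. Leave alone.

How it is judged:
On the way, in this order (a step that is already met when the one before it is completed fails the run):
1. the copper face is pressed against the bar with 6 N or more for 0.3 s, the turntable in its first detent (contact force between module and bar above 6 N and value of joint turntable between -0.07 and 0.07 rad), for 0.3 s.
2. with the carriage back (within 5 mm), the turntable is in the next detent, a quarter turn anticlockwise within 0.07 rad (value of joint carriage below 0.005 m and value of joint turntable between 1.5 and 1.641 rad), for 0.2 s.
3. the yellow face is pressed against the bar with 6 N or more for 0.3 s, the turntable in that detent (contact force between module and bar above 6 N and value of joint turntable between 1.5 and 1.641 rad), for 0.3 s.
At the end, for the whole second after the job is handed in: The carriage is back within 5 mm, the turntable is within 0.07 rad of the second detent, the module lies level (0.05 rad) and at rest in its nest, within 6 mm of the axis and within 0.12 rad of square, yellow face towards the bar and clear of it (all of step 2 and angle between the x axis of module and the y axis of jig, either way round below 0.12 rad and angle between module's own z axis and vertical below 0.05 rad and distance between module and axis below 0.006 m and contact force between module and bar below 0.5 N and linear speed of module below 0.02 m/s); the robot touches nothing.
It fails at once if the bar is rammed (over 25 N from the module) (contact force between module and bar above 25 N).
It fails at once if a bystander is moved by more than 20 mm (distance of any of tin, solder_pot, remote from where it was at the start of the episode above 0.02 m).
It also fails if it takes over 69 s, if anything falls off the work surface, if the arm or the gripper's body presses on something with over 40 N, if the wrist force passes 120 N, or if a joint passes its speed limit or range.

### The arm

A 6-joint arm with a two-finger parallel gripper is mounted at the origin on the work surface. World frame = base frame: x ahead of the robot, y to its left, z up, the work surface at z = 0. Lengths are in m, angles in rad, forces in N, time in s.
With the tool pointing down it reaches from about 0.275 to 0.875 m from the base axis. Payload 12.5 kg.
Tool frame: the origin (TCP) lies at the very end of the fingers, on their centre line; the grasp point (between the pads) lies 19 mm behind it; z points along the fingers, y is the line along which they close (so a half turn about z gives the same grasp; the last joint's range is limited). The gripper opens to 85 mm and grips with 20 to 120 N. Pads are 22 mm wide; open, the fingers measure 114 mm over their backs; the gripper's body (76 mm by 85 mm) begins 54 mm behind the grasp point. The pads swing forward as they close: fully open they stand 13 mm farther back than shut.
Start: joints at [-1.417, 0.351, 1.652, -0, 1.139, -0.085], TCP at [0.13, -0.534, 0.231] pointing down, gripper open.
Joint ranges: [-2.75, 2.75], [-0.79, 2.1], [0.01, 2.65], [-1.57, 4.71], [0.07, 3.14], [-2.87, 2.87]. Speed limits (rad/s): [2.22, 2.22, 2.79, 3.14, 3.14, 3.14].

### API

Orientations are given as a 3x3 rotation matrix whose columns are the frame's x, y, z axes.
In Python, from bench import manip gives the robot as it stands. Calls block until the motion is done:
- manip.move_ptp(position, orientation): joint-space move of the TCP to a pose.
- manip.move_l(position, attitude=None, max_speed=0.15): straight line of the TCP; attitude=None keeps the orientation; max_speed is the mean speed in m/s.
- manip.move_j(angles): joint-space move.
- manip.set_gripper(opening, effort=None): opening from 0.0 (shut) to 1.0 (fully open); effort is the grip in N (None keeps the last); returns when the fingers have stopped.
- manip.dwell(seconds).
- manip.inverse_kinematics(position, orientation): joint angles nearest the present ones, or None.
- manip.grab_frame(name): name is "side" or "top" or "wrist"; returns (picture, depth): 480x640x3 uint8, red, green, blue; 480x640 float32, m along the optical axis (not along the pixel's ray), 0 where there is no reading.
- manip.get_calibration(name): a dict with "camera_matrix" (3x3 intrinsics, pixels), "k1" (the pictures are not rectified: a ray, as slopes to the right and down, at radius r is drawn at 1 + k1 r^2 times it, then the intrinsics apply), "R" (3x3) and "t" (3): a world point X has camera coordinates R X + t. Camera axes: x right, y down, z forward; pixel columns grow to the right and rows downward; lengths in m; the calibration is good to about 2 mm. A picture is of the moment at which its call begins: read the wrist's pose just before it. get_calibration takes no time and is no camera call; for the wrist camera it gives the pose at the moment of the call.
A pose or a line that the arm cannot do raises manip.Unreachable and nothing moves.
- manip.sign_off(): hands the job in; it is judged then, once.
Trained networks look in the newest picture that a camera, given by its name, has taken for a name from the list of things; names that differ only in an ending like _2 or _b are one class to them, and where a whole thing is asked for, a point or a joint stands for the part that bears it (a point fixed in the world has none). Each returns a list of dicts, best first, with "confidence" (0 to 1); they miss things now and then, are a little off and sometimes report something else, mostly with a low value. They report only what shows in the picture. A call takes as long as a camera call.
- manip.look_for(camera, name): "at" ([x, y, z] in m, in world coordinates, good to about 4 mm: the middle of the surface that is visible of it).
Readings, each from a call of its own:
- manip.current_time(): time.
- manip.current_qpos(): joint angles.
- manip.current_joint_vel(): joint speeds.
- manip.current_joint_torque(): joint torques, N m.
- manip.current_ee_pos(): TCP position.
- manip.current_tcp_rot(): TCP orientation.
- manip.current_force(): force on the tool from outside, world axes, zero at the start.
- manip.current_ft_torque(): the same for the moment, N m.
- manip.current_grip_width(): opening from 0.0 (shut) to 1.0 (fully open).
- manip.current_grip_force(): force on a finger pad.
Only numpy, scipy, OpenCV 4.12 (cv2) and the standard library are available. Lean on these libraries where they do the work, as an engineer would, in place of code of your own. Each camera call takes 0.05 s, during which the arm holds its last target. There are 200 camera calls.

## Working session

There is one attempt and no reset: what is moved stays moved. The work goes in short steps, each a Python script; the robot and the scene stay as the last script left them, time stands still between calls to the robot, and variables do not carry over. Pictures are saved under pics/ and viewed, at most 10 in all, crops included, and the job is handed in when it is done.

```bash
mkdir -p pics
cat > h.py <<'E'
import numpy as np, cv2
from bench import manip as m
def save(n,f):
    p,d=m.grab_frame(n); cv2.imwrite('pics/'+f,p[:,:,::-1]); return p,d
def cloud(n,d):
    c=m.get_calibration(n);K=np.array(c['camera_matrix']);k1=c['k1'];R=np.array(c['R']);t=np.array(c['t'])
    v,u=np.mgrid[:480,:640]
    xd=(u-K[0,2])/K[0,0]; yd=(v-K[1,2])/K[1,1]
    x,y=xd.copy(),yd.copy()
    for _ in range(8):
        s=1+k1*(x*x+y*y); x=xd/s;y=yd/s
    P=np.stack([x*d,y*d,d],-1)
    return (P-t)@R
E
python3 - <<'E'
from h import *
np.set_printoptions(precision=4,suppress=True)
for c in ['top','side']:
    p,d=save(c,c+'0.png'); np.save(c+'.npy',cloud(c,d)); np.save(c+'p.npy',p)
    k=m.get_calibration(c); print(c,-np.array(k['R']).T@np.array(k['t']))
    for n in ['jig','bar','axis','peg_top','module','tin','solder_pot','remote','carriage']:
        print(n,[(np.round(o['at'],4),round(o['confidence'],2)) for o in m.look_for(c,n)[:2]])
print(m.current_time(),m.current_tcp_rot())
E
```

```text
top [0.5307 0.0354 0.892 ]
jig [(array([ 0.6656, -0.056 ,  0.0055]), 0.79)]
bar [(array([ 0.7094, -0.0589,  0.0667]), 0.56), (array([ 0.6036, -0.0604,  0.0751]), 0.51)]
axis [(array([ 0.5993, -0.0593,  0.0312]), 0.78), (array([ 0.7443, -0.2322,  0.0109]), 0.54)]
peg_top [(array([ 0.5992, -0.0398,  0.0307]), 0.62)]
module [(array([ 0.6072, -0.0605,  0.0764]), 0.6)]
tin [(array([0.6897, 0.1472, 0.1304]), 0.7)]
solder_pot [(array([ 0.5983, -0.2608,  0.0118]), 0.92)]
remote [(array([ 0.748 , -0.2319,  0.0124]), 0.96)]
carriage [(array([ 0.601 , -0.06  ,  0.0333]), 0.63)]
side [ 0.5093 -0.6709  0.5276]
jig [(array([ 0.6474, -0.1002,  0.0147]), 0.96)]
bar [(array([ 0.7089, -0.0688,  0.0605]), 0.69)]
axis [(array([ 0.5922, -0.1108,  0.0309]), 0.9)]
peg_top [(array([ 0.5805, -0.1011,  0.0294]), 0.81)]
module [(array([ 0.6052, -0.0916,  0.0819]), 0.85)]
tin [(array([0.6913, 0.1158, 0.0883]), 0.78)]
solder_pot [(array([ 0.5958, -0.2503,  0.0173]), 0.66)]
remote [(array([ 0.7475, -0.2403,  0.012 ]), 0.91)]
carriage [(array([ 0.5888, -0.1064,  0.0333]), 0.57)]
1.0 [[ 0.9716  0.2366 -0.    ]
 [ 0.2366 -0.9716  0.0001]
 [-0.     -0.0001 -1.    ]]
```

View pics/top0.png

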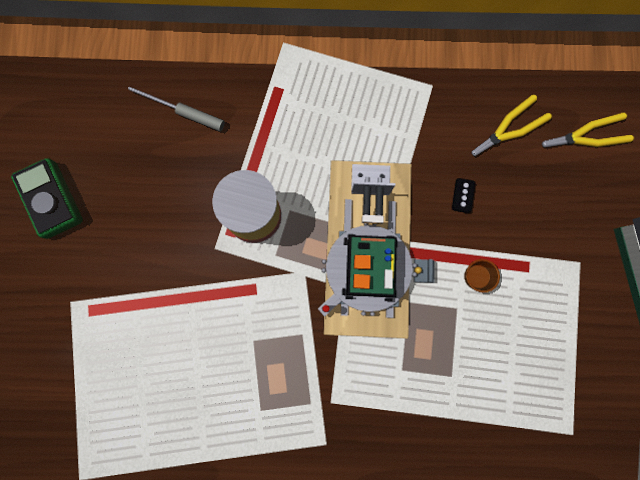

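View pics/side0.png

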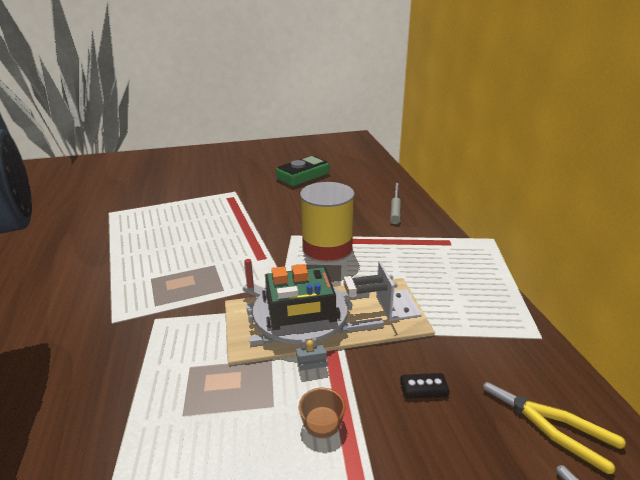

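The top view shows the jig running up the picture (+x of the world). The module is around (371,265), the peg at (326,310), the bar at (372,217), the tin at (247,205) and the roller block at (425,270). Next I fit the geometry.

Run:
```python
from h import *
np.set_printoptions(precision=4,suppress=True)
X=np.load('top.npy');p=np.load('topp.npy').astype(int)
hsv=cv2.cvtColor(p.astype(np.uint8),cv2.COLOR_RGB2HSV)
reg=np.zeros((480,640),bool);reg[150:345,318:445]=1
# plywood
r=(hsv[...,0]>12)&(hsv[...,0]<25)&(hsv[...,1]>70)&(hsv[...,2]>120)&reg&(X[...,2]<0.018)&(X[...,2]>0)
r=cv2.morphologyEx(r.astype(np.uint8),cv2.MORPH_OPEN,np.ones((3,3)))>0
Q=X[r];print('ply',len(Q),np.median(Q[:,2]))
rect=cv2.minAreaRect(Q[:,:2].astype(np.float32)*1000);print(rect)
B=cv2.boxPoints(rect);print(B)
# edges by robust line fit: right/left per x bin
for side,f in(('-y',np.min),('+y',np.max)):
    xs=[];ys=[]
    for v in range(165,332,2):
        row=X[v][r[v]]
        if len(row)>3: xs.append(row[:,0].mean());ys.append(f(row[:,1]))
    L=cv2.fitLine(np.c_[xs,ys].astype(np.float32),cv2.DIST_HUBER,0,.001,.001).ravel();print(side,L,np.degrees(np.arctan(L[1]/L[0])))
# disc
dk=reg&(abs(X[...,2]-.032)<.006)&(hsv[...,1]<60)&(np.hypot(X[...,0]-.6,X[...,1]+.06)<.085)
D=X[dk][:,:2]; 
from scipy.optimize import least_squares
hull=cv2.convexHull(D.astype(np.float32)).reshape(-1,2)
s=least_squares(lambda q:np.hypot(hull[:,0]-q[0],hull[:,1]-q[1])-.076,[.6,-.06],loss='soft_l1',f_scale=.001);print('disc',s.x,np.round(s.fun,3))
# peg
rd=reg&((hsv[...,0]<6)|(hsv[...,0]>172))&(hsv[...,1]>120)&(X[...,2]>.02)&(X[...,0]<.56)
print('peg',rd.sum(),X[rd])
# module pcb
g=reg&(X[...,2]>.07)&(X[...,2]<.1)&(X[...,0]<.68)
rect=cv2.minAreaRect(X[g][:,:2].astype(np.float32)*1000);print('mod',rect,np.percentile(X[g][:,2],[5,50,95]))
b=reg&(X[...,2]>.055)&(X[...,2]<.075)&(X[...,0]>.66)&(X[...,0]<.72)&(hsv[...,2]>150)
print('bar',b.sum(),X[b].min(0),X[b].max(0),X[b].mean(0))
t=(X[...,2]>.11)&(X[...,2]<.14);t[:, :200]=0;t[:,300:]=0;print('tin',X[t].mean(0))
```

```text
ply 5237 0.007502093680736259
((646.6820678710938, -58.94905090332031), (150.69976806640625, 319.9959716796875), 89.0560302734375)
[[ 485.4644 -131.6528]
 [ 805.417  -136.9246]
 [ 807.8997   13.7547]
 [ 487.9471   19.0265]]
-y [ 0.9997 -0.0245  0.6757 -0.1328] -1.4046223
+y [ 0.9997 -0.0247  0.6471  0.0152] -1.4164139
disc [ 0.6062 -0.0565] [ 0.002  0.002  0.    -0.    -0.001 -0.001 -0.002 -0.001 -0.001  0.004
  0.005  0.005  0.005  0.009  0.01   0.01   0.01   0.005  0.006  0.006
  0.006 -0.001 -0.001 -0.001 -0.001  0.008  0.011  0.001  0.001  0.001
  0.001  0.001  0.001  0.001  0.001  0.003]
peg 43 [[ 0.5307  0.0354  0.892 ]
 [ 0.5307  0.0354  0.892 ]
 [ 0.5307  0.0354  0.892 ]
 [ 0.5577 -0.0521  0.0586]
 [ 0.5576 -0.0547  0.0658]
 [ 0.5392  0.0187  0.0799]
 [ 0.5392  0.0171  0.0833]
 [ 0.5375  0.022   0.0845]
 [ 0.5375  0.0204  0.0854]
 [ 0.5376  0.0187  0.0822]
 [ 0.5376  0.0171  0.0854]
 [ 0.5376  0.0155  0.0848]
 [ 0.5376  0.0139  0.085 ]
 [ 0.5359  0.022   0.0839]
 [ 0.5359  0.0203  0.082 ]
 [ 0.5359  0.0187  0.0836]
 [ 0.536   0.017   0.0812]
 [ 0.536   0.0155  0.0851]
 [ 0.53
[... 205 characters left out ...]
3 ]
 [ 0.5347  0.0107  0.0329]
 [ 0.5326  0.0219  0.0846]
 [ 0.5327  0.0203  0.084 ]
 [ 0.5327  0.0186  0.0837]
 [ 0.5327  0.017   0.0837]
 [ 0.5328  0.0153  0.0815]
 [ 0.5328  0.0138  0.0835]
 [ 0.531   0.0218  0.0823]
 [ 0.5311  0.0203  0.085 ]
 [ 0.5311  0.0186  0.0818]
 [ 0.5311  0.0169  0.0823]
 [ 0.5312  0.0154  0.0839]
 [ 0.5312  0.0137  0.0826]
 [ 0.5295  0.0202  0.083 ]
 [ 0.5295  0.0185  0.0813]
 [ 0.5295  0.0169  0.0808]
 [ 0.5295  0.014   0.0299]]
mod ((593.05419921875, -37.54736328125), (119.72186279296875, 129.7251434326172), 88.72660064697266) [0.0751 0.0783 0.093 ]
bar 147 [ 0.6819 -0.0758  0.0595] [ 0.7049 -0.0415  0.0705] [ 0.6882 -0.0582  0.0671]
tin [0.6999 0.1518 0.1248]
```

```bash
cat >> h.py <<'E'
O=np.array([.6065,-.058]); YAW=np.radians(-1.35)
ex=np.array([np.cos(YAW),np.sin(YAW)]); ey=np.array([-ex[1],ex[0]])
def W(x,y,z): return np.r_[O+x*ex+y*ey,z]
def rot(a):  # tool x at angle a in jig frame, pointing down
    c,s=np.cos(a+YAW),np.sin(a+YAW); return np.array([[c,s,0],[s,-c,0],[0,0,-1.]])
def fx(n=3): return -np.mean([np.array(m.current_force())[:2]@ex for _ in range(n)])
def press(half,gap,z=.05,y=0.):
    """push face at -half, bar expected after gap; all m"""
    x0=-half-.011
    b0=fx()
    m.move_l(W(x0-.008,y,z),max_speed=.1)
    m.move_l(W(x0+gap-.007,y,z),max_speed=.04)
    base=fx(); print('free',b0,'slide',base,m.current_time())
    s=-.007; lo=[base]
    while s<.008:
        s+=.0005; m.move_l(W(x0+gap+s,y,z),max_speed=.02)
        f=fx(); d=f-np.median(lo); print(f'{s*1e3:.1f}:{f:.2f}',end=' ')
        if d<2: lo.append(f)
        if d>9: break
    print('\nhold',m.current_time()); m.dwell(1.0); print('F',fx(),'lo',np.median(lo),m.current_force())
    m.move_l(W(x0-.02,y,z),max_speed=.05); print('back',fx(),m.current_time())
E
python3 - <<'E'
from h import *
print(m.current_time())
m.set_gripper(0.0)
m.move_ptp(W(-.085,0,.16),rot(0)); m.move_l(W(-.085,0,.05))
print(m.current_time(),m.current_ee_pos(),W(-.085,0,.05),m.current_force())
press(.05,.025)
save('side','side1.png')
E
```

```text
1.0
4.875 [ 0.52202916 -0.05618065  0.05072186] [ 0.52152359 -0.05599742  0.05      ] [ 0.00525264 -0.09534802 -0.65210627]
free -0.007497557748007602 slide 2.020100649489945 5.9833
-6.5:2.75 -6.0:2.59 -5.5:2.67 -5.0:2.66 -4.5:2.48 -4.0:2.81 -3.5:3.09 -3.0:2.56 -2.5:3.01 -2.0:2.34 -1.5:2.00 -1.0:3.29 -0.5:3.75 0.0:2.21 0.5:5.37 1.0:6.78 1.5:8.79 2.0:10.09 2.5:12.30 
hold 10.7333
F 11.91246977232683 lo 2.6579762381044048 [-11.92204678  -0.26603853   3.33089593]
back -0.12114366285358341 12.8333
```

View pics/side1.png

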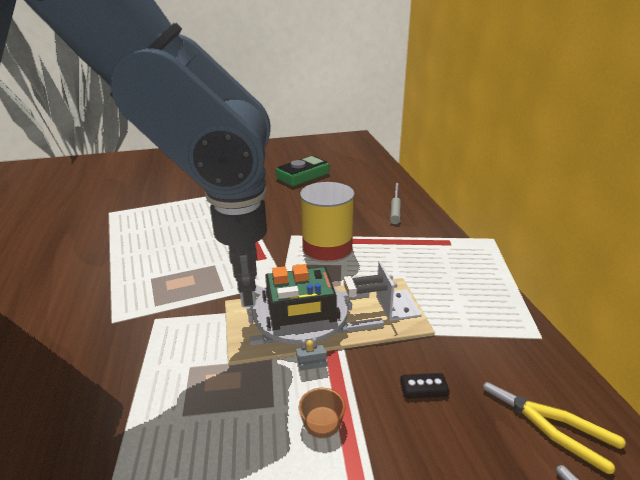

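The picture shows the module back in place, with its yellow strip at (305,308) as before, and the pusher clear at (247,300). Next is the peg.

```bash
cat >> h.py <<'E'
def P(deg,z,r=.105):
    a=np.radians(deg); return W(r*np.cos(a),r*np.sin(a),z)
def RT(deg): return rot(np.radians(deg-180))
E
python3 - <<'E'
from h import *
np.set_printoptions(precision=2,suppress=True)
x=m.current_ee_pos(); m.move_l([x[0],x[1],.13])
m.set_gripper(.5)
m.move_ptp(P(135,.13),RT(135)); m.move_l(P(135,.05))
print(m.current_time(),m.current_force())
m.set_gripper(.24); print(m.current_grip_width(),m.current_force())
for d in list(range(142,225,8))+[224,226]:
    m.move_l(P(d,.05),RT(d),max_speed=.06); print(d,np.array(m.current_force()))
m.dwell(.3); print(m.current_time(),m.current_force())
m.set_gripper(.5); m.dwell(.2); print(m.current_force())
m.move_l(P(226,.13)); m.move_l(W(-.2,0,.2),max_speed=.25)
m.dwell(.2)
p,d=save('top','top2.png'); X=cloud('top',d); hsv=cv2.cvtColor(p,cv2.COLOR_RGB2HSV)
k=((hsv[...,0]<6)|(hsv[...,0]>172))&(hsv[...,1]>120)&(X[...,2]>.078)&(X[...,2]<.088)&(abs(X[...,0]-.54)<.05)&(abs(X[...,1]+.06)<.13)
q=X[k].mean(0); v=q[:2]-O; print('peg',k.sum(),q,np.degrees(np.arctan2(v@ey,v@ex))%360,np.hypot(*v)*1000,m.current_time())
E
```

```text
15.6167 [-0.06 -0.77 -0.82]
0.24147411607385535 [ 0.05 -0.59 -0.25]
142 [-0.16  0.08  0.43]
150 [ 0.28  0.55 -0.19]
158 [ 0.34 -0.39 -0.38]
166 [-0.69  0.29 -0.04]
174 [-0.1   0.99  0.22]
182 [ 1.12 -0.26  1.34]
190 [ 0.48 -0.01 -0.12]
198 [-0.49 -0.69 -0.19]
206 [-0.42  0.25 -0.77]
214 [-0.35 -0.09 -0.4 ]
222 [ 0.13 -0.72  0.38]
224 [ 0.22  0.66 -0.43]
226 [-0.44 -0.4  -0.22]
21.0417 [-0.02 -0.27  0.15]
[ 0.05 -0.01  0.01]
peg 41 [ 0.53 -0.13  0.08] 224.97171241261373 103.49530029782848 23.325
```

View pics/top2.png

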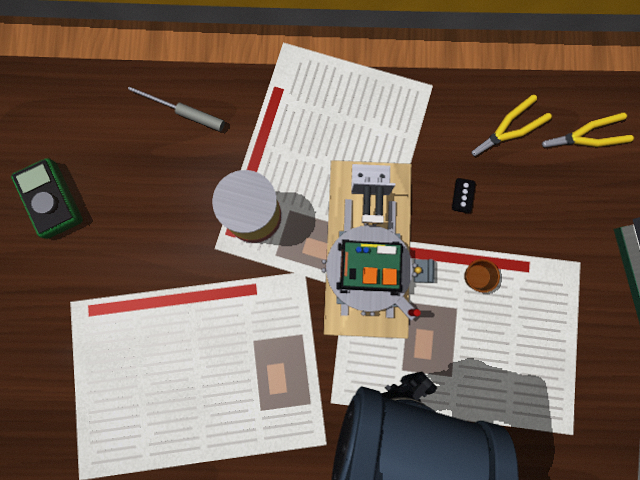

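Run:
```python
from h import *
m.set_gripper(0.0)
m.move_ptp(W(-.085,0,.14),rot(0)); m.move_l(W(-.075,0,.05))
press(.04,.035)
x=m.current_ee_pos(); m.move_l([x[0]-.02,x[1],.14]); m.move_l(W(-.2,0,.2),max_speed=.25)
m.dwell(.3)
p,d=save('top','top3.png'); X=cloud('top',d); hsv=cv2.cvtColor(p,cv2.COLOR_RGB2HSV)
k=((hsv[...,0]<6)|(hsv[...,0]>172))&(hsv[...,1]>120)&(X[...,2]>.078)&(X[...,2]<.088)&(abs(X[...,0]-.54)<.05)&(abs(X[...,1]+.06)<.13)
q=X[k].mean(0); v=q[:2]-O; print('peg',q,np.degrees(np.arctan2(v@ey,v@ex))%360,np.hypot(*v)*1000,m.current_time())
save('side','side3.png')
cv2.imwrite('pics/crop3.png',cv2.resize(p[150:345,310:450,::-1],None,fx=3,fy=3))
```

```text
free -0.31276590824065803 slide 2.4411308603644177 26.7417
-6.5:3.22 -6.0:3.84 -5.5:3.97 -5.0:2.65 -4.5:3.28 -4.0:3.07 -3.5:2.68 -3.0:3.77 -2.5:3.07 -2.0:2.98 -1.5:3.07 -1.0:2.28 -0.5:3.12 0.0:3.00 0.5:6.16 1.0:7.56 1.5:9.87 2.0:9.83 2.5:12.16 
hold 31.4917
F 11.859587226575178 lo 3.0723307252167174 [-11.90030677  -1.58814741   7.09595692]
back -0.17977000131545262 33.7917
peg [ 0.53180196 -0.12924966  0.08349197] 224.99649508242874 103.22940491722606 35.5583
```

After the turn, the top view shows the peg at (414,313) and the yellow strip at about (372,245), facing the bar. I'll check the end state.

View pics/crop3.png

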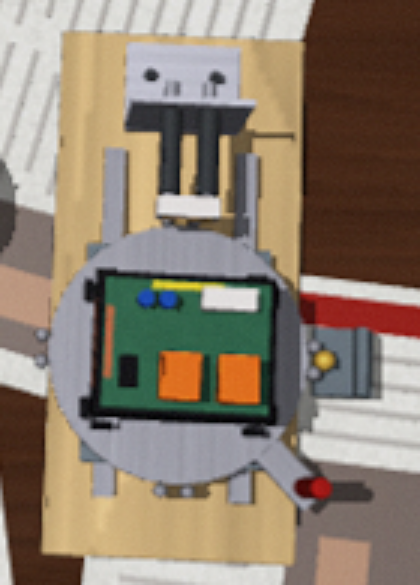

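View pics/side3.png

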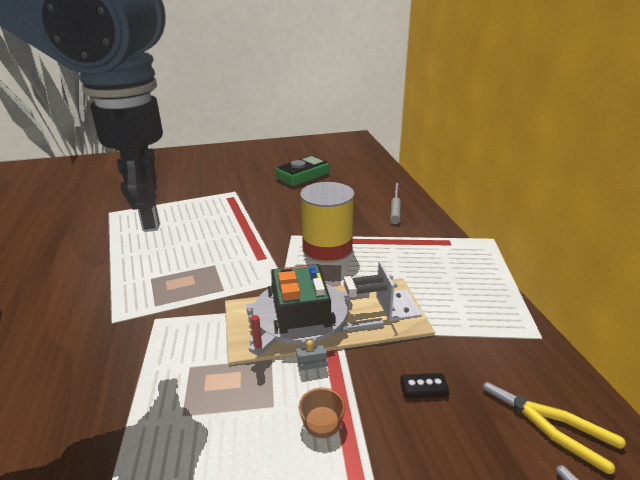

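The module sits square in its nest (crop about x 95–275, y 270–425), yellow towards the bar and clear of it, with the carriage back. The arm touches nothing and the bystanders have not moved. I'll check that it is level, then hand in.

Run:
```python
from h import *
p,d=m.grab_frame('top'); X=cloud('top',d); hsv=cv2.cvtColor(p,cv2.COLOR_RGB2HSV)
k=(hsv[...,0]>55)&(hsv[...,0]<90)&(hsv[...,1]>80)&(X[...,2]>.07)&(X[...,2]<.086)&(abs(X[...,0]-.6)<.06)&(abs(X[...,1]+.06)<.06)
Q=X[k]; A=np.c_[Q[:,:2],np.ones(len(Q))]; c=np.linalg.lstsq(A,Q[:,2],rcond=None)[0]; print(len(Q),c[:2],Q[:,2].mean())
if np.hypot(*c[:2])<.045: print(m.sign_off())
```

```text
1496 [0.00172904 0.00221503] 0.07777849547375779
the job is handed in; nothing more can be done
None
```

The job is done and handed in; no verdict came back. The copper face and then the yellow face were pressed on the bar at about 9 N (estimated from the wrist force) and held for a second, with the turntable swung to its second detent in between. At hand-in the carriage was back, the module level and square with yellow to the bar, and the bystanders showed no movement in the pictures.

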